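# Tighten the polishing clamp with its ratchet lever

### The arm

A 6-joint arm with a two-finger parallel gripper is mounted at the origin on a cart in front of the work surface, level with it; the furniture and walls round the work are solid. World frame = base frame: x ahead of the robot, y to its left, z up, the work surface at z = 0. Lengths are in m, angles in rad, forces in N, time in s.
With the tool pointing down it reaches from about 0.25 to 0.775 m from the base axis. Payload 4 kg.
Tool frame: the origin (TCP) lies at the centre of the arm's flange, where the gripper is bolted on; the fingertips stand 199 mm ahead of it and the grasp point (between the pads) lies 180 mm ahead of it; z points along the fingers, y is the direction in which the jaws open and shut (so a half turn about z gives the same grasp; the last joint's range is limited). The gripper opens to 94 mm and grips with 3 to 60 N. Pads are 16 mm wide; open, the fingers measure 119 mm over their backs; the gripper's body (75 mm by 177 mm) begins 78 mm behind the grasp point.
Start: joints at [-1.208, 0.087, 1.371, -0, 1.684, -0.103], TCP at [0.247, -0.491, 0.405] pointing down, gripper open.
Joint ranges: [-3.1, 3.1], [-0.76, 2.03], [0.27, 2.55], [-1.08, 4.22], [0.17, 2.65], [-2.57, 2.57]. Speed limits (rad/s): [2.79, 2.79, 3.14, 3.14, 3.14, 3.14].

### API

Orientations are given as a unit quaternion [x, y, z, w].
In Python, from bench import manip gives the robot as it stands. The module is installed in compiled form; this text tells all that it offers. Calls block until the motion is done:
- manip.move_to(position, orientation): joint-space move of the TCP to a pose.
- manip.move_l(position, ori=None, feed=0.15): straight line of the TCP; ori=None keeps the orientation; feed is the mean speed in m/s.
- manip.set_joints(angles): joint-space move.
- manip.open_gripper() and manip.gripper_close(): open the fingers fully, or close them until they stop; the grip force is fixed at half the most.
- manip.dwell(seconds).
- manip.inverse_kinematics(position, orientation): joint angles nearest the present ones, or None.
- manip.state(): the state.
- manip.snapshot(name): name is "side" or "top" or "wrist"; returns (picture, depth): 384x512x3 uint8, blue, green, red; 384x512 float32, m along the optical axis (not along the pixel's ray), 0 where there is no reading.
- manip.camera_info(name): a dict with "K" (3x3 intrinsics, pixels), "k1" (the pictures are not rectified: a ray, as slopes to the right and down, at radius r is drawn at 1 + k1 r^2 times it, then the intrinsics apply), "R" (3x3) and "t" (3): a world point X has camera coordinates R X + t. Camera axes: x right, y down, z forward; pixel columns grow to the right and rows downward; lengths in m; the calibration is good to about 2 mm. A picture is of the moment at which its call begins: read the wrist's pose just before it. camera_info takes no time and is no camera call; for the wrist camera it gives the pose at the moment of the call.
A pose or a line that the arm cannot do raises manip.IKError and nothing moves.
- manip.sign_off(): hands the job in, once; it reports no verdict.
The state is a dict: "time": time; "joint_pos": joint angles; "qvel": joint speeds; "joint_torque": joint torques, N m; "ee_pos": TCP position; "orientation": TCP orientation; "force": force on the tool from outside, world axes, zero at the start; "torque": the same for the moment, N m; "opening": opening from 0.0 (shut) to 1.0 (fully open).
Only numpy, scipy, OpenCV 4.12 (cv2) and the standard library are available. Lean on these libraries where they do the work, as an engineer would, in place of code of your own. Each camera call takes 0.05 s, during which the arm holds its last target.

### The job

Clamp the coffee tamper for polishing: work the red-tipped lever clockwise until the tamper is held firmly between the jaws. There is not room for it in one swing, so lift the lever off its teeth, swing it back, let it drop into the teeth again and carry on turning. Stop when it is tight and do not dent the tamper by overtightening; leave the lever down in its teeth, the tamper upright and the tin and egg cups beside it where they are.

Things in the scene. Friction and masses are not known exactly. Their poses are not given: they have to be found in the camera images.
- lever_knob (a point): middle of the upright red grip at the lever's end, the place to hold it: a round post 19 mm across, straight from 22 mm below this point to 10 mm above, with a 22 mm cap ending 21 mm above. The black arm, a level 12 mm bar from grip to hub, has its top 30 mm below this point; nothing else is near the grip. Height 0.096 with the lever down
- hub (a point): point on the lever's upright turning axis, level with lever_knob when the lever is down; lever_knob moves on a circle of 95 mm radius about it. The hub's top lies 27 mm below this point. Axes as clamp
- clamp: grey base plate 96 x 215 x 12 mm, fixed, turned up to 0.35 rad; origin under the hub's axis on the worktop, y axis from hub to jaws, x axis across, away from the robot. Turning the lever clockwise from above (grip from the -y side past -x to the +y side) tightens. Turning idle takes about 3 N at lever_knob, square to the arm (up to 2 N more if the held grip must twist between the fingers); it stays where left, springing back a little
- stop_loose (a point): axis of the rubber-capped stop post (15 mm across, 70 mm high) that ends the lever's swing in the loosening direction, on the -y side; point at the post's top. The arm meets a post when it points about 0.95 rad to either side of the clamp's -x direction
- stop_tight (a point): the like post that ends the lever's swing in the tightening direction, on the +y side
- lever_lift (a joint): height of the lever above its seat, m: 0 = down among the spindle's 12 crown teeth (30 degrees apart, 6 mm high, about 0.1 rad of play); above 0.006 it is clear and swings without turning the spindle; 0.010 is the upper stop. A spring and its weight press it down with 3.5 to 6 N. Let down onto tooth tops it stays 5 to 6 mm up until turned a little further, then drops in
- tamper: palm tamper for coffee: a round steel foot 50 mm across and 24 mm high with a dark wooden palm grip on it, 56 mm high in all, about 0.4 kg, standing on the clamp's base plate between its jaws, 88 mm from the hub's axis; origin in the middle of its underside, z up
- v_jaw: fixed jaw, a cork-lined V block 56 mm wide, 24 mm high; origin under the bottom of the V. The moving jaw, a flat cork-faced block between hub and tamper, nears it by 5 mm per rad of spindle turn, 0.8 to 2 rad in all. Once both jaws hold the tamper, the lever's resistance rises steeply: 6 to 9 N at lever_knob is well tight, over about 12 N dents the tamper
- polish_tin: green-patterned round tin with white rim, 67 mm across, 44 mm high, bystander; origin in the middle of its underside
- egg_cup_a: metal egg cup, 46 mm across, 60 mm high, bystander; origin in the middle of its foot
- egg_cup_b: metal egg cup, 39 mm across, 60 mm high, bystander; origin in the middle of its foot
Not all that is in view belongs to the job. What is shaped like the tamper but orange or purple is not meant.

How it is judged:
On the way, in this order (a step that is already met when the one before it is completed fails the run):
1. the lever is lifted clear of the teeth (more than 6 mm) (value of joint lever_lift above 0.006 m), for 0.1 s.
2. the lever is down in the teeth again (less than 2 mm up) (value of joint lever_lift below 0.002 m), for 0.1 s.
3. the tamper is pressed against the fixed jaw with more than 25 N (contact force between tamper and v_jaw above 25 N), for 0.2 s.
At the end, for the whole second after the job is handed in: the tamper stands upright (within 0.1 rad) and at rest, pressed against the fixed jaw with more than 25 N, and the lever is down in its teeth (less than 2 mm up) (contact force between tamper and v_jaw above 25 N and value of joint lever_lift below 0.002 m and angle between tamper's own z axis and vertical below 0.1 rad and linear speed of tamper below 0.02 m/s); the robot touches nothing.
It fails at once if the tamper is overtightened: pressed against the fixed jaw with more than 200 N (contact force between tamper and v_jaw above 200 N).
It fails at once if the polish tin is moved by more than 15 mm (distance of polish_tin from where it was at the start of the episode above 0.015 m).
It fails at once if the larger egg cup is moved by more than 15 mm (distance of egg_cup_a from where it was at the start of the episode above 0.015 m).
It fails at once if the smaller egg cup is moved by more than 15 mm (distance of egg_cup_b from where it was at the start of the episode above 0.015 m).
It also fails if it takes over 64 s, if anything falls off the work surface, if the arm or the gripper's body presses on something with over 40 N, if the wrist force passes 120 N, or if a joint passes its speed limit or range.

## Working session

There is one attempt and no reset: what is moved stays moved. The work goes in short steps, each a Python script; the robot and the scene stay as the last script left them, time stands still between calls to the robot, and variables do not carry over. Pictures are saved under pics/ and viewed, and the job is handed in when it is done.

```bash
mkdir -p pics; ls; cat > h.py <<'E'
from bench import manip
import numpy as np, cv2
def ray(name,px,ci=None):
    ci=ci or manip.camera_info(name)
    K=np.array(ci["K"]);k1=ci["k1"]
    d=cv2.undistortPoints(np.array([[px]],float),K,np.array([k1,0,0,0,0.]))[0,0]
    R=np.array(ci["R"]);t=np.array(ci["t"])
    return -R.T@t, R.T@np.array([d[0],d[1],1.])
def onz(name,px,z,ci=None):
    o,d=ray(name,px,ci); return o+d*(z-o[2])/d[2]
def atd(name,px,depth,ci=None):
    o,d=ray(name,px,ci); return o+d*depth
E
python3 - <<'E'
from h import *
print(manip.state())
for n in ["side","top","wrist"]:
    ci=manip.camera_info(n)
    im,d=manip.snapshot(n); cv2.imwrite(f"pics/{n}0.png",im); np.save(f"pics/{n}0d.npy",d)
    print(n,np.round(ci["K"],1).tolist(),ci["k1"],np.round(-np.array(ci["R"]).T@np.array(ci["t"]),3),np.round(ci["R"],2).tolist())
E
```

```text
pics
{'time': 0.0, 'joint_pos': array([-1.20807263e+00,  8.79322574e-02,  1.37222126e+00, -9.35514536e-06,
        1.68361356e+00, -1.03110730e-01]), 'qvel': array([ 0.00018298,  0.00081759, -0.00122136, -0.00036378, -0.00053966,
        0.00042595]), 'joint_torque': array([ 2.20525567e-04, -3.40176165e+01, -3.02428865e+01,  7.17449281e-02,
        3.26940045e-02, -1.56850183e-04]), 'ee_pos': array([ 0.24699094, -0.49129306,  0.40353289]), 'orientation': array([ 9.72996739e-01,  2.30816300e-01, -1.45340550e-04, -1.07746411e-03]), 'force': array([ 0.17871439, -0.75203225,  0.1717367 ]), 'torque': array([ 0.01874246, -0.01621783, -0.04230982]), 'opening': 0.999406537035862}
side [[467.5, 0.0, 259.7], [0.0, 467.5, 189.6], [0.0, 0.0, 1.0]] -0.051820920929267975 [0.027 1.517 1.161] [[-0.97, -0.25, -0.01], [-0.13, 0.54, -0.83], [0.22, -0.81, -0.55]]
top [[357.8, 0.0, 253.3], [0.0, 357.8, 194.3], [0.0, 0.0, 1.0]] -0.02421542176731017 [ 0.376 -0.031  1.233] [[-0.03, -1.0, -0.02], [-1.0, 0.03, -0.07], [0.07, 0.01, -1.0]]
wrist [[341.9, 0.0, 256.7], [0.0, 341.9, 191.0], [0.0, 0.0, 1.0]] -0.08788691771220943 [ 0.319 -0.455  0.383] [[0.45, -0.89, -0.0], [-0.86, -0.43, 0.28], [-0.25, -0.12, -0.96]]
```

View pics/top0.png

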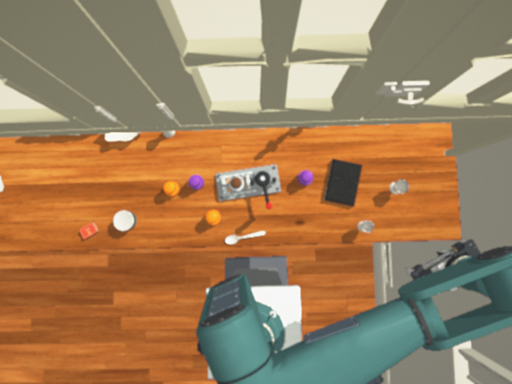

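View pics/side0.png

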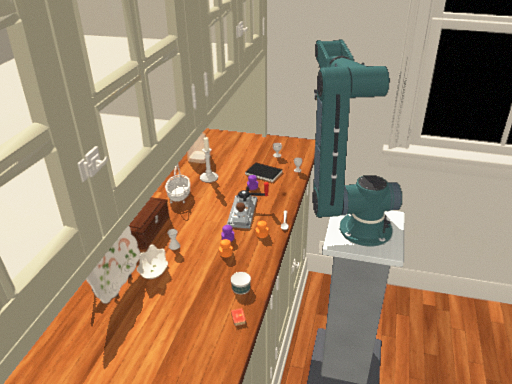

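```bash
python3 - <<'E'
import cv2,numpy as np
t=cv2.imread("pics/top0.png")[145:245,160:320]; s=cv2.imread("pics/side0.png")[160:260,190:310]
cv2.imwrite("pics/topc.png",cv2.resize(t,None,fx=5,fy=5,interpolation=cv2.INTER_CUBIC))
cv2.imwrite("pics/sidec.png",cv2.resize(s,None,fx=5,fy=5,interpolation=cv2.INTER_CUBIC))
E
```

```text
(no output)
```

View pics/topc.png

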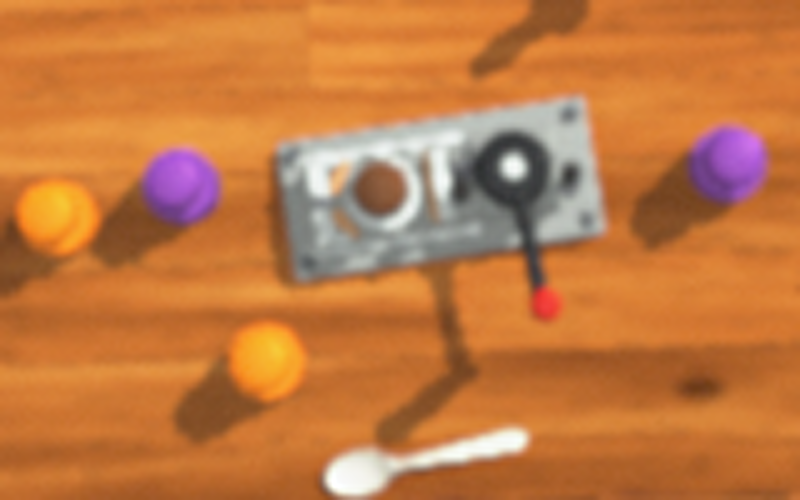

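View pics/sidec.png

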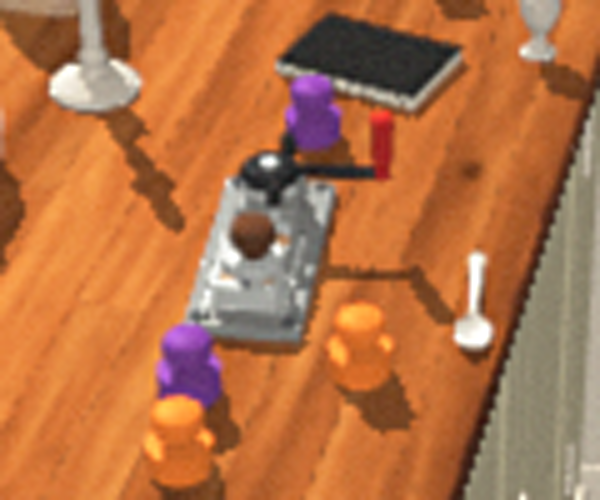

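View pics/wrist0.png

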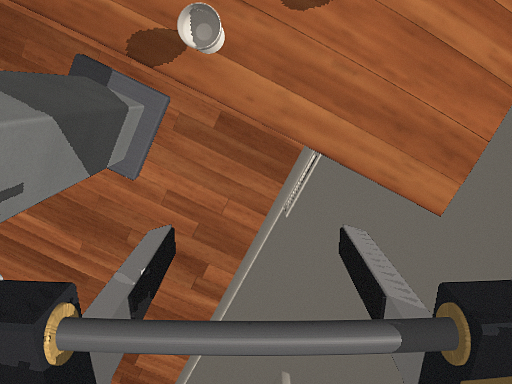

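```bash
python3 - <<'E'
from h import *
im=cv2.imread("pics/top0.png")
for nm,px,z in [("hubtop",(262.5,178),.069),("knobtop",(268.7,205),.117),("tamper",(236,183),.056),("tin",(124,220),.044),("cupa",(400,187),.06),("cupb",(366,227),.06)]:
    print(nm,onz("top",px,z).round(3))
h=onz("top",(262.5,178),.069);k=onz("top",(268.7,205),.117);t=onz("top",(236,183),.056)
print(np.linalg.norm((h-k)[:2]),np.linalg.norm((h-t)[:2]))
# wrist camera offset in tool frame
from scipy.spatial.transform import Rotation as Ro
s=manip.state(); ci=manip.camera_info("wrist"); c=-np.array(ci["R"]).T@ci["t"]
R=Ro.from_quat(s["orientation"]).as_matrix()
print("cam in tool",R.T@(c-s["ee_pos"]), (R.T@np.array(ci["R"]).T).round(2)); print(R.round(2))
E
```

```text
hubtop [ 0.515 -0.046  0.069]
knobtop [ 0.424 -0.062  0.117]
tamper [0.502 0.042 0.056]
tin [0.39  0.421 0.044]
cupa [ 0.473 -0.497  0.06 ]
cupb [ 0.345 -0.379  0.06 ]
0.09245859169554958 0.08886731210566788
cam in tool [ 0.0804732  -0.00047489  0.02097332] [[-0.   -0.96 -0.28]
 [ 1.   -0.    0.  ]
 [-0.   -0.28  0.96]]
[[ 0.89  0.45 -0.  ]
 [ 0.45 -0.89  0.  ]
 [ 0.   -0.   -1.  ]]
```

```bash
cat >> h.py <<'E'
from scipy.spatial.transform import Rotation as Ro
def quat(a):  # tool x axis heading a in world, pointing down
    x=np.array([np.cos(a),np.sin(a),0]);z=np.array([0,0,-1.]);y=np.cross(z,x)
    return Ro.from_matrix(np.c_[x,y,z]).as_quat()
E
python3 - <<'E'
from h import *
for p,a in [([.43,-.02,.42],.1),([.424,-.062,.38],.17)]:
    q=manip.inverse_kinematics(p,quat(a)); print(q)
manip.move_to([.43,-.02,.42],quat(.1))
s=manip.state();print(s["time"],s["ee_pos"],s["qvel"].round(3))
ci=manip.camera_info("wrist");im,d=manip.snapshot("wrist");cv2.imwrite("pics/w1.png",im);np.save("pics/w1d.npy",d)
np.savez("pics/w1.npz",**{k:np.array(v) for k,v in ci.items()})
im,d=manip.snapshot("top");cv2.imwrite("pics/top1.png",im)
E
```

```text
[-1.78345735e-01 -1.85062094e-01  1.60118169e+00 -4.44089210e-16
  1.72547305e+00  1.29245059e+00]
[-2.77670390e-01 -1.81873210e-01  1.67725926e+00 -4.44089210e-16
  1.64620660e+00  1.12312594e+00]
1.9833 [ 0.43008565 -0.02049524  0.41992954] [-0.008  0.003 -0.001  0.    -0.     0.001]
```

View pics/w1.png

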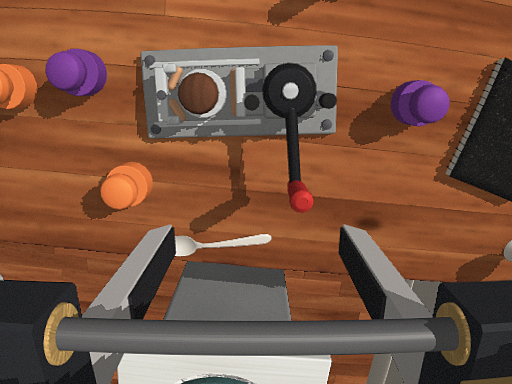

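```bash
python3 - <<'E'
from h import *
z=np.load("pics/w1.npz");ci={k:z[k] for k in z};ci["k1"]=float(ci["k1"])
im=cv2.imread("pics/w1.png");d=np.load("pics/w1d.npy")
hsv=cv2.cvtColor(im,cv2.COLOR_BGR2HSV)
def blob(m,near):
    n,l,st,c=cv2.connectedComponentsWithStats(m.astype(np.uint8)); i=min(range(1,n),key=lambda i:np.hypot(*(c[i]-near))+(1e3 if st[i,4]<20 else 0)); return c[i],st[i],l==i
H,S,V=[hsv[...,i].astype(int) for i in range(3)]
red=((H<6)|(H>174))&(S>170)&(V>100)
c,st,m=blob(red,(300,195)); print("red",c,st)
ys,xs=np.where(m); P=np.array([atd("wrist",(x,y),d[y,x],ci) for x,y in zip(xs,ys) if d[y,x]>0]); 
print("z max",np.percentile(P[:,2],[5,50,95])); top=P[P[:,2]>np.percentile(P[:,2],95)-.004]; print("cap top pts mean",top.mean(0),np.ptp(top,axis=0),(top.min(0)+top.max(0))/2)
wh=(S<60)&(V>170); c,st,m=blob(wh,(290,90)); print("boss",c,st)
bd=np.median(d[m]);print(atd("wrist",c,bd,ci), onz("wrist",c,.069,ci))
blk=(V<60)
c2=cv2.minEnclosingCircle(np.argwhere(blk[60:118,262:318])[:,::-1].astype(np.float32));print("hub disc",c2)
for n,p in [("hubring",(275,90)),("postL",(253,103)),("postR",(327,102)),("tamper",(201,92)),("arm",(295,150))]:
    print(n,d[p[1],p[0]],atd("wrist",p,d[p[1],p[0]],ci).round(4))
br=(H<20)&(S>60)&(V<120);c,st,m=blob(br[:125],(201,92));print("tamper",c,st,onz("wrist",c,.05,ci))
E
```

```text
red [301.28683694 198.02554028] [290 181  24  32 509]
z max [0.07594989 0.11436479 0.11641321]
cap top pts mean [ 0.42363921 -0.06018181  0.11494041] [0.01897474 0.01943566 0.00509758] [ 0.42301376 -0.06047756  0.11500268]
boss [290.37572254  90.16184971] [284  83  14  15 173]
[ 0.51649571 -0.04349551  0.0672291 ] [ 0.51646078 -0.04332794  0.069     ]
hub disc ((27.67278289794922, 34.48318099975586), 31.70990562438965)
hubring 0.32023492 [ 0.5152 -0.0292  0.0649]
postL 0.31879067 [ 0.5013 -0.0098  0.0698]
postR 0.31843007 [ 0.5094 -0.0789  0.0699]
tamper 0.3204336 [0.5066 0.0403 0.0651]
arm 0.33723533 [ 0.4601 -0.0554  0.0636]
tamper [197.78740157  93.10472441] [ 178   73   41   41 1270] [0.50512979 0.04574579 0.05      ]
```

```bash
cat >> h.py <<'E'
HUB=np.array([.5165,-.0434]); RAD=.0950; ZD=.278
def pose(a,z): return [HUB[0]-RAD*np.cos(a),HUB[1]-RAD*np.sin(a),z],quat(a)
def ft(a):
    s=manip.state(); f=s["force"]; x=np.array([np.cos(a),np.sin(a)]); t=np.array([-np.sin(a),np.cos(a)])
    # resisting force when turning clockwise (knob moves +t*? ): knob=-R*x ; da<0 -> motion = +R*t ; resist = -f.t
    p=s["ee_pos"]; aa=np.arctan2(HUB[1]-p[1],HUB[0]-p[0])
    return dict(t=round(s["time"],2),a=a,a_act=round(aa,4),tan=round(float(-f[:2]@t),2),rad=round(float(f[:2]@x),2),fz=round(float(f[2]),2),tz=round(float(s["torque"][2]),2),z=round(p[2],4),op=round(s["opening"],3))
E
python3 - <<'E'
from h import *
a=.18
p,q=pose(a,.37); manip.move_to(p,q); print(ft(a))
manip.move_l(pose(a,ZD)[0],feed=.12); print(ft(a)); F0=manip.state()["force"]; print("F0",F0)
im,d=manip.snapshot("wrist");cv2.imwrite("pics/w2.png",im)
E
```

```text
{'t': 2.45, 'a': 0.18, 'a_act': np.float64(0.1863), 'tan': -0.22, 'rad': 0.4, 'fz': 0.5, 'tz': -0.04, 'z': np.float64(0.3692), 'op': 0.997}
{'t': 3.37, 'a': 0.18, 'a_act': np.float64(0.1803), 'tan': 0.35, 'rad': -0.12, 'fz': -0.03, 'tz': -0.05, 'z': np.float64(0.2791), 'op': 1.003}
F0 [-0.05207853 -0.36055174 -0.03307304]
```

View pics/w2.png

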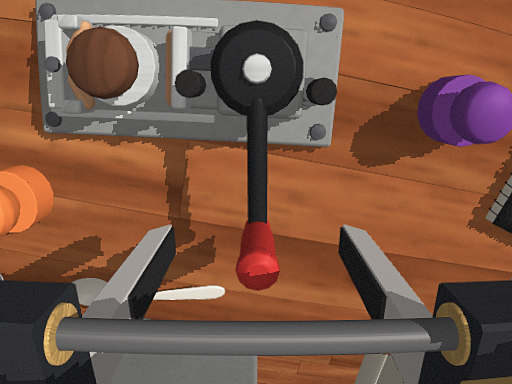

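The red cap is at (258,265), centred between the fingers. The arm runs straight up the image to the hub at (257,68). I'll close, lift and check.

```bash
python3 - <<'E'
from h import *
a=.18
manip.gripper_close(); print(ft(a))
manip.move_l(pose(a,ZD+.0085)[0],feed=.03); print(ft(a))
manip.dwell(.2); print(ft(a))
E
```

```text
{'t': 4.57, 'a': 0.18, 'a_act': np.float64(0.1801), 'tan': 0.06, 'rad': 0.61, 'fz': -0.32, 'tz': 0.02, 'z': np.float64(0.278), 'op': 0.209}
{'t': 5.0, 'a': 0.18, 'a_act': np.float64(0.1797), 'tan': 0.86, 'rad': 3.28, 'fz': -4.88, 'tz': -0.02, 'z': np.float64(0.2864), 'op': 0.207}
{'t': 5.2, 'a': 0.18, 'a_act': np.float64(0.1798), 'tan': 0.21, 'rad': 3.17, 'fz': -4.86, 'tz': -0.02, 'z': np.float64(0.2863), 'op': 0.209}
```

```bash
python3 - <<'E'
from h import *
for a in np.arange(.33,1.0,.14):
    p,q=pose(a,ZD+.0085); manip.move_l(p,q,feed=.08); r=ft(a); print(r)
    if abs(r["tan"])>6: break
E
```

```text
{'t': 5.53, 'a': np.float64(0.33), 'a_act': np.float64(0.3291), 'tan': 0.36, 'rad': 3.38, 'fz': -4.4, 'tz': 0.01, 'z': np.float64(0.2863), 'op': 0.206}
{'t': 5.84, 'a': np.float64(0.47000000000000003), 'a_act': np.float64(0.4659), 'tan': 0.1, 'rad': 4.18, 'fz': -4.15, 'tz': -0.07, 'z': np.float64(0.2863), 'op': 0.208}
{'t': 6.16, 'a': np.float64(0.6100000000000001), 'a_act': np.float64(0.6044), 'tan': 0.66, 'rad': 2.91, 'fz': -4.3, 'tz': -0.1, 'z': np.float64(0.2863), 'op': 0.204}
{'t': 6.47, 'a': np.float64(0.75), 'a_act': np.float64(0.7437), 'tan': 0.35, 'rad': 2.17, 'fz': -6.02, 'tz': -0.05, 'z': np.float64(0.2863), 'op': 0.206}
{'t': 6.79, 'a': np.float64(0.8900000000000001), 'a_act': np.float64(0.8835), 'tan': 0.17, 'rad': 2.92, 'fz': -4.25, 'tz': 0.01, 'z': np.float64(0.2863), 'op': 0.204}
```

```bash
python3 - <<'E'
from h import *
a=.715
p,q=pose(a,ZD+.0085); manip.move_l(p,q,feed=.06); print(ft(a))
for dz in [.0065,.0045,.0025,.0005,0]:
    manip.move_l(pose(a,ZD+dz)[0],feed=.02); r=ft(a); print(dz,r)
    if r["fz"]>6: break
manip.dwell(.15); print(ft(a))
E
```

```text
{'t': 7.22, 'a': 0.715, 'a_act': np.float64(0.7107), 'tan': 0.46, 'rad': 3.05, 'fz': -5.39, 'tz': -0.02, 'z': np.float64(0.2866), 'op': 0.21}
0.0065 {'t': 7.47, 'a': 0.715, 'a_act': np.float64(0.716), 'tan': 0.23, 'rad': 3.93, 'fz': -4.84, 'tz': 0.04, 'z': np.float64(0.2844), 'op': 0.211}
0.0045 {'t': 7.72, 'a': 0.715, 'a_act': np.float64(0.7157), 'tan': 0.01, 'rad': 3.68, 'fz': -4.67, 'tz': 0.01, 'z': np.float64(0.2823), 'op': 0.207}
0.0025 {'t': 7.97, 'a': 0.715, 'a_act': np.float64(0.7154), 'tan': 0.19, 'rad': 3.96, 'fz': -4.87, 'tz': 0.05, 'z': np.float64(0.2804), 'op': 0.208}
0.0005 {'t': 8.22, 'a': 0.715, 'a_act': np.float64(0.7152), 'tan': -0.97, 'rad': 2.77, 'fz': -4.43, 'tz': -0.05, 'z': np.float64(0.2785), 'op': 0.208}
0 {'t': 8.47, 'a': 0.715, 'a_act': np.float64(0.7153), 'tan': -0.71, 'rad': 3.04, 'fz': -3.25, 'tz': -0.03, 'z': np.float64(0.2781), 'op': 0.207}
{'t': 8.62, 'a': 0.715, 'a_act': np.float64(0.7152), 'tan': -0.16, 'rad': 3.15, 'fz': -2.4, 'tz': 0.01, 'z': np.float64(0.2781), 'op': 0.206}
```

```bash
python3 - <<'E'
from h import *
a=.715
while a>-.72:
    a-=.05
    p,q=pose(a,ZD); manip.move_l(p,q,feed=.05); r=ft(a); print(*[float(v) for v in r.values()])
    if r["tan"]>4.7: break
manip.dwell(.15);print(ft(a))
E
```

```text
8.87 0.6649999999999999 0.6652 0.1 2.3 -3.23 -0.03 0.2782 0.209
9.12 0.6149999999999999 0.6181 0.34 2.0 -3.29 0.03 0.2782 0.207
9.37 0.5649999999999998 0.5673 0.8 2.52 -2.43 -0.05 0.2782 0.209
9.62 0.5149999999999998 0.5168 1.11 2.02 -2.81 0.03 0.2782 0.207
9.87 0.4649999999999998 0.4666 1.27 0.92 -2.64 -0.04 0.2781 0.207
10.12 0.4149999999999998 0.4164 0.86 0.78 -1.67 -0.04 0.2781 0.212
10.37 0.3649999999999998 0.3659 0.83 1.31 -1.6 -0.04 0.2781 0.205
10.62 0.31499999999999984 0.3161 0.27 1.53 -2.34 -0.02 0.2781 0.205
10.87 0.26499999999999985 0.2657 1.28 1.02 -1.05 -0.04 0.2781 0.208
11.12 0.21499999999999986 0.2158 1.61 0.36 -1.4 0.02 0.2781 0.204
11.37 0.16499999999999987 0.1658 1.44 1.46 -1.3 0.02 0.2781 0.205
11.62 0.11499999999999987 0.1156 1.54 0.14 -1.11 -0.01 0.278 0.205
11.87 0.06499999999999986 0.0657 1.54 1.28 -0.98 -0.03 0.278 0.205
12.12 0.01499999999999986 0.0154 1.02 1.04 0.0 -0.08 0.278 0.21
12.37 -0.03500000000000014 -0.0343 0.62 1.35 -0.55 -0.03 0.278 0.207
12.62 -0.08500000000000014 -0.0843 0.65 1.93 0.19 -0.03 0.278 0.207
12.87 -0.13500000000000015 -0.1343 1.78 
[... 304 characters left out ...]
4.12 -0.3850000000000001 -0.3843 1.13 1.87 -2.05 -0.04 0.278 0.202
14.37 -0.4350000000000001 -0.4343 1.36 1.61 -1.96 -0.05 0.278 0.205
14.62 -0.4850000000000001 -0.4841 2.15 1.01 -1.2 0.01 0.278 0.21
14.87 -0.5350000000000001 -0.5342 1.38 1.86 -1.24 -0.02 0.2779 0.205
15.12 -0.5850000000000002 -0.5843 2.23 2.15 -1.38 -0.02 0.2779 0.203
15.37 -0.6350000000000002 -0.6343 2.26 2.31 -0.45 -0.04 0.278 0.204
15.62 -0.6850000000000003 -0.6841 1.85 3.6 -1.72 -0.08 0.2779 0.206
15.87 -0.7350000000000003 -0.7341 1.22 3.16 -2.01 -0.04 0.2779 0.206
{'t': 16.02, 'a': -0.7350000000000003, 'a_act': np.float64(-0.7336), 'tan': 1.13, 'rad': 2.41, 'fz': -1.43, 'tz': -0.01, 'z': np.float64(0.278), 'op': 0.209}
```

```bash
python3 - <<'E'
from h import *
im,d=manip.snapshot("wrist");im2,_=manip.snapshot("top")
t=cv2.resize(im2[155:215,200:300],(600,360),interpolation=cv2.INTER_CUBIC)
cv2.imwrite("pics/w3.png",im);cv2.imwrite("pics/top3.png",t)
E
```

```text
(no output)
```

View pics/w3.png

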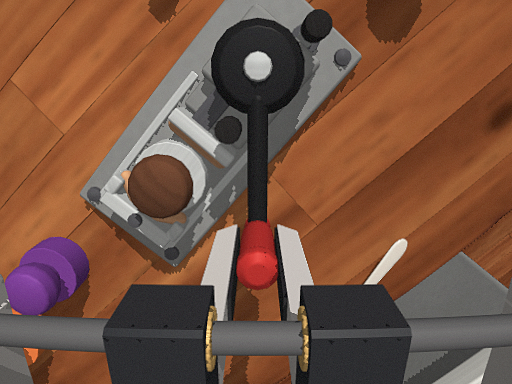

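```bash
python3 - <<'E'
from h import *
a=-.735
manip.move_l(pose(a,ZD+.0085)[0],feed=.03); manip.dwell(.15); print(ft(a))
for a in np.linspace(-.6,.345,7):
    p,q=pose(a,ZD+.0085); manip.move_l(p,q,feed=.08); r=ft(a); print(*[float(v) for v in r.values()])
    if abs(r["tan"])>6: raise SystemExit("stop")
manip.dwell(.1)
for dz in [.0065,.0045,.0025,.0005,0]:
    manip.move_l(pose(a,ZD+dz)[0],feed=.02); r=ft(a); print(dz,*[float(v) for v in r.values()])
    if r["fz"]>6: break
manip.dwell(.15); print(ft(a))
E
```

```text
{'t': 16.7, 'a': -0.735, 'a_act': np.float64(-0.7352), 'tan': -0.02, 'rad': 5.12, 'fz': -5.18, 'tz': -0.06, 'z': np.float64(0.2863), 'op': 0.209}
17.01 -0.6 -0.5995 -0.08 4.77 -6.11 0.01 0.2864 0.205
17.34 -0.4425 -0.4447 0.53 4.03 -6.02 -0.04 0.2865 0.205
17.68 -0.285 -0.2894 0.27 3.78 -6.14 -0.08 0.2865 0.208
18.01 -0.12749999999999995 -0.1332 1.06 3.79 -4.82 -0.04 0.2865 0.204
18.34 0.030000000000000027 0.0241 0.53 2.78 -5.28 -0.07 0.2865 0.206
18.68 0.1875 0.1812 -0.14 3.14 -5.75 -0.06 0.2864 0.207
19.01 0.345 0.3384 0.94 3.8 -5.03 -0.08 0.2864 0.207
0.0065 19.36 0.345 0.3412 0.37 3.49 -5.21 -0.07 0.2844 0.206
0.0045 19.61 0.345 0.344 0.17 3.52 -4.95 -0.02 0.2824 0.209
0.0025 19.86 0.345 0.3449 1.03 3.01 -5.8 0.0 0.2804 0.209
0.0005 20.11 0.345 0.3452 0.6 2.8 -4.0 0.02 0.2785 0.204
0 20.36 0.345 0.3454 -0.59 1.88 -2.85 0.0 0.2781 0.209
{'t': 20.51, 'a': np.float64(0.345), 'a_act': np.float64(0.3451), 'tan': 0.66, 'rad': 2.92, 'fz': -2.72, 'tz': -0.04, 'z': np.float64(0.2781), 'op': 0.207}
```

```bash
cat >> h.py <<'E'
def avg(a,n=4):
    v=[]
    for _ in range(n):
        manip.dwell(.02); v.append(ft(a)["tan"])
    return float(np.mean(v))
E
python3 - <<'E'
from h import *
a=.345
while a>-.72:
    a-=.03
    p,q=pose(a,ZD); manip.move_l(p,q,feed=.06); f=avg(a,2); r=ft(a); print(*[round(float(v),3) for v in r.values()],"avg",round(f,2))
    if f>4.: break
print(avg(a,6))
E
```

```text
20.79 0.315 0.316 0.43 2.22 -2.75 0.0 0.278 0.207 avg 0.92
21.07 0.285 0.288 0.38 2.1 -2.66 0.06 0.278 0.207 avg 0.82
21.36 0.255 0.257 1.09 1.71 -1.98 -0.03 0.278 0.21 avg 1.25
21.64 0.225 0.226 2.4 1.8 -2.37 0.01 0.278 0.208 avg 1.96
21.93 0.195 0.195 2.7 1.04 -2.29 0.08 0.278 0.212 avg 2.37
22.21 0.165 0.165 2.68 1.3 -1.06 0.0 0.278 0.205 avg 2.41
22.49 0.135 0.135 2.71 1.32 -0.89 0.01 0.278 0.204 avg 2.67
22.77 0.105 0.105 2.68 0.94 -1.33 -0.05 0.278 0.206 avg 2.29
23.06 0.075 0.075 2.48 0.98 -0.6 0.01 0.278 0.203 avg 2.38
23.34 0.045 0.045 1.39 1.35 -0.33 -0.03 0.278 0.204 avg 1.77
23.62 0.015 0.015 2.57 0.83 0.09 -0.0 0.278 0.21 avg 2.35
23.91 -0.015 -0.015 1.5 1.04 -0.9 0.03 0.278 0.205 avg 1.67
24.19 -0.045 -0.045 2.56 1.34 -1.04 0.0 0.278 0.203 avg 2.52
24.48 -0.075 -0.075 2.83 1.12 -1.37 0.01 0.278 0.206 avg 2.62
24.76 -0.105 -0.105 3.03 1.93 -0.63 -0.03 0.278 0.211 avg 2.75
25.04 -0.135 -0.134 3.06 0.89 -0.76 0.0 0.278 0.206 avg 3.08
25.32 -0.165 -0.164 3.19 1.97 -0.22 0.01 0.278 0.208 avg 3.21
25.61 -0.195 -0.194 2.76 0.35 -0.49 0.06 0.278 0.209 avg 2.97
25.89 -0.225 -0.224 4.29 1.96 -0.59 -0.04 0.278 0.209 avg 4.13
3.9933333333333336
```

```bash
python3 - <<'E'
from h import *
a=-.225
while a>-.72:
    a-=.012
    p,q=pose(a,ZD); manip.move_l(p,q,feed=.04); f=avg(a,4); r=ft(a); print(*[round(float(v),3) for v in r.values()],"avg",round(f,2))
    if f>6.4: break
print(avg(a,6))
im,d=manip.snapshot("wrist");cv2.imwrite("pics/w4.png",im)
E
```

```text
26.31 -0.237 -0.236 4.66 1.83 -0.22 -0.0 0.278 0.206 avg 4.56
26.62 -0.249 -0.248 4.86 0.89 -0.71 -0.05 0.278 0.205 avg 4.95
26.94 -0.261 -0.26 5.03 1.69 -2.09 -0.0 0.278 0.207 avg 5.02
27.26 -0.273 -0.272 4.81 1.07 -1.7 -0.0 0.278 0.206 avg 4.96
27.57 -0.285 -0.284 4.29 2.19 0.27 0.03 0.278 0.208 avg 4.67
27.89 -0.297 -0.295 4.67 1.33 -0.36 0.0 0.278 0.209 avg 4.91
28.21 -0.309 -0.307 5.7 1.3 -1.09 0.1 0.278 0.211 avg 5.16
28.52 -0.321 -0.319 5.82 2.38 -0.65 0.03 0.278 0.204 avg 5.23
28.84 -0.333 -0.331 5.44 1.02 -0.84 0.05 0.278 0.21 avg 5.45
29.16 -0.345 -0.343 5.68 1.39 -0.72 0.05 0.278 0.207 avg 5.47
29.48 -0.357 -0.354 5.17 2.27 -0.07 0.09 0.278 0.207 avg 5.38
29.79 -0.369 -0.366 5.22 1.83 -0.86 0.08 0.278 0.21 avg 5.72
30.11 -0.381 -0.377 5.13 2.4 -0.32 0.04 0.278 0.205 avg 5.66
30.43 -0.393 -0.389 5.59 2.68 -0.87 0.04 0.278 0.209 avg 5.9
30.74 -0.405 -0.401 5.74 2.14 0.07 0.12 0.278 0.207 avg 6.35
31.06 -0.417 -0.413 5.45 2.45 -0.7 0.11 0.278 0.209 avg 6.2
31.38 -0.429 -0.424 5.83 1.68 -0.4 0.07 0.278 0.203 avg 6.08
31.69 -0.441 -0.436 6.43 2.23 -0.7 0.13 0.278 0.204 avg 6.71
6.501666666666666
```

View pics/w4.png

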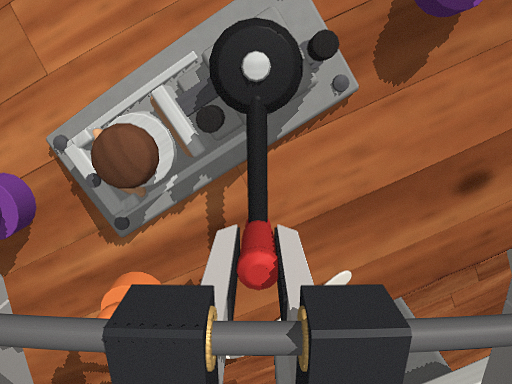

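```bash
python3 - <<'E'
import cv2
im=cv2.imread("pics/w4.png")[60:240,40:280]
cv2.imwrite("pics/w4c.png",cv2.resize(im,None,fx=3.3,fy=3.3,interpolation=cv2.INTER_CUBIC))
E
```

```text
(no output)
```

View pics/w4c.png

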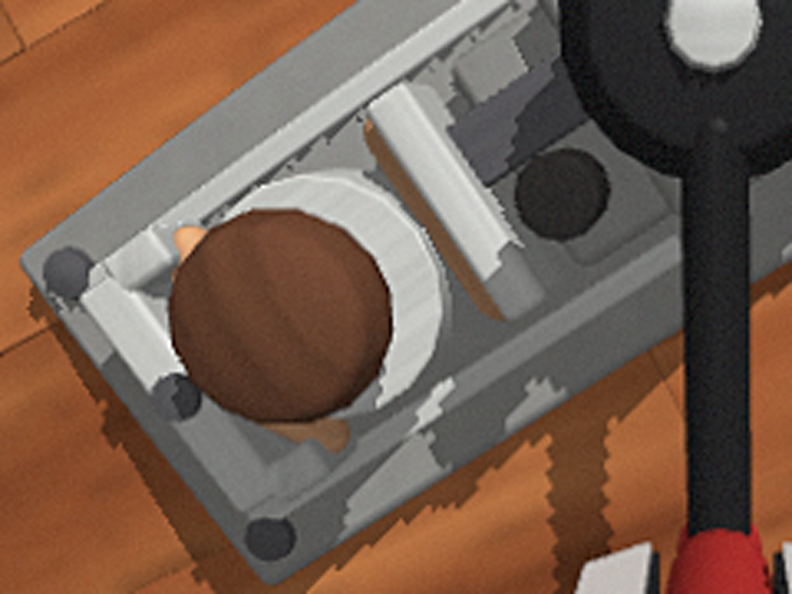

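```bash
python3 - <<'E'
from h import *
a=-.441
while a>-.72:
    a-=.012
    p,q=pose(a,ZD); manip.move_l(p,q,feed=.04); f=avg(a,6); r=ft(a); print(*[round(float(v),3) for v in r.values()],"avg",round(f,2))
    if f>7.3: break
print(avg(a,6))
E
```

```text
32.19 -0.453 -0.448 6.5 2.02 -0.62 0.15 0.278 0.21 avg 6.5
32.54 -0.465 -0.459 6.67 2.64 -1.37 0.08 0.278 0.209 avg 6.69
32.89 -0.477 -0.471 6.49 1.73 -0.14 0.12 0.278 0.207 avg 6.87
33.24 -0.489 -0.482 6.92 2.12 -0.77 0.12 0.278 0.207 avg 6.74
33.59 -0.501 -0.494 6.96 3.69 0.11 0.18 0.278 0.209 avg 6.95
33.94 -0.513 -0.506 7.37 2.75 -0.17 0.11 0.278 0.204 avg 7.33
7.203333333333333
```

```bash
python3 - <<'E'
from h import *
a=-.513
manip.open_gripper(); print(ft(a))
manip.move_l(pose(a,.40)[0],feed=.12); manip.dwell(.2); print(ft(a))
ci=manip.camera_info("wrist");im,d=manip.snapshot("wrist");cv2.imwrite("pics/w5.png",im)
hsv=cv2.cvtColor(im,cv2.COLOR_BGR2HSV);H,S,V=[hsv[...,i].astype(int) for i in range(3)]
m=((H<6)|(H>174))&(S>170)&(V>100)
P=np.array([atd("wrist",(x,y),d[y,x],ci) for y,x in np.argwhere(m) if d[y,x]>0])
P=P[(np.abs(P[:,2]-.1)<.03)];hi=np.percentile(P[:,2],95);t=P[P[:,2]>hi-.004]
c=(t.min(0)+t.max(0))/2;print("cap",c,hi,"angle",np.arctan2(HUB[1]-c[1],HUB[0]-c[0]),np.hypot(*(c[:2]-HUB)))
E
```

```text
{'t': 35.25, 'a': -0.513, 'a_act': np.float64(-0.5129), 'tan': 0.76, 'rad': 0.39, 'fz': 0.1, 'tz': 0.02, 'z': np.float64(0.278), 'op': 0.999}
{'t': 36.62, 'a': -0.513, 'a_act': np.float64(-0.5125), 'tan': -0.46, 'rad': 0.04, 'fz': 0.03, 'tz': -0.03, 'z': np.float64(0.3992), 'op': 1.0}
cap [ 0.42522061 -0.01716675  0.11516786] 0.11665066634427483 angle -0.27985292130858497 0.09497426640303609
```

View pics/w5.png

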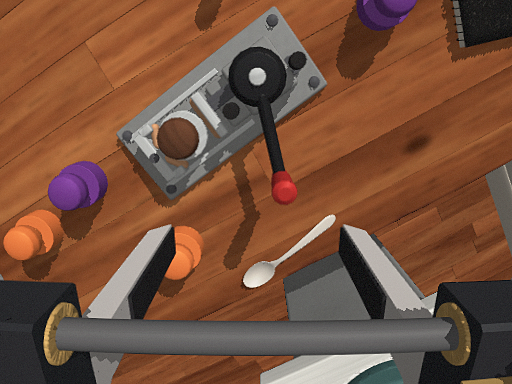

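The lever is down (cap height 0.1167) but sprang back 0.23 rad on the sudden release. I'll regrip it, check the preload, tighten again and then ease it off slowly so more of the clamping force stays.

```bash
python3 - <<'E'
from h import *
a=-.28
p,q=pose(a,.33); manip.move_to(p,q)
manip.move_l(pose(a,ZD)[0],feed=.12); print(ft(a))
manip.gripper_close(); print(ft(a), avg(a,4))
for k in range(10):
    a-=.025
    p,q=pose(a,ZD); manip.move_l(p,q,feed=.06); f=avg(a,3); r=ft(a); print(*[round(float(v),3) for v in r.values()],"avg",round(f,2))
    if f>7.0: break
E
```

```text
{'t': 37.64, 'a': -0.28, 'a_act': np.float64(-0.283), 'tan': 0.29, 'rad': 0.36, 'fz': -0.3, 'tz': 0.02, 'z': np.float64(0.2794), 'op': 1.001}
{'t': 38.79, 'a': -0.28, 'a_act': np.float64(-0.2793), 'tan': 0.05, 'rad': -0.16, 'fz': -0.38, 'tz': -0.02, 'z': np.float64(0.278), 'op': 0.207} 0.61
39.16 -0.305 -0.301 3.7 -0.94 0.52 0.04 0.278 0.206 avg 3.49
39.46 -0.33 -0.326 5.07 -0.19 1.15 0.04 0.278 0.208 avg 5.3
39.76 -0.355 -0.352 5.39 -0.85 0.92 0.08 0.278 0.209 avg 5.35
40.06 -0.38 -0.376 6.17 -0.37 0.29 0.1 0.278 0.208 avg 5.69
40.36 -0.405 -0.401 5.96 0.2 -0.3 0.03 0.278 0.209 avg 5.56
40.66 -0.43 -0.425 6.22 0.04 0.79 0.08 0.278 0.204 avg 6.22
40.96 -0.455 -0.45 6.29 0.32 0.94 0.09 0.278 0.205 avg 5.77
41.26 -0.48 -0.474 6.0 1.02 -0.42 0.1 0.278 0.207 avg 6.25
41.56 -0.505 -0.498 7.38 1.07 0.81 0.09 0.278 0.211 avg 6.71
41.86 -0.53 -0.522 7.05 1.21 -0.38 0.13 0.278 0.207 avg 6.92
```

```bash
python3 - <<'E'
from h import *
a=-.53
for k in range(14):
    a+=.02
    p,q=pose(a,ZD); manip.move_l(p,q,feed=.06); f=avg(a,3); r=ft(a); print(*[round(float(v),3) for v in r.values()],"avg",round(f,2))
    if f<.5: break
E
```

```text
42.16 -0.51 -0.507 5.06 0.92 0.27 0.07 0.278 0.204 avg 5.49
42.46 -0.49 -0.49 3.92 0.1 0.26 -0.0 0.278 0.202 avg 3.67
42.76 -0.47 -0.471 2.53 0.2 -0.08 0.01 0.278 0.204 avg 2.76
43.06 -0.45 -0.451 3.17 1.39 0.1 0.02 0.278 0.208 avg 2.95
43.36 -0.43 -0.431 2.82 0.14 -1.07 -0.03 0.278 0.211 avg 3.1
43.66 -0.41 -0.41 3.29 0.88 0.4 -0.01 0.278 0.205 avg 2.86
43.96 -0.39 -0.391 2.15 -0.01 -0.51 -0.01 0.278 0.205 avg 2.12
44.26 -0.37 -0.371 1.73 0.52 -0.11 -0.0 0.278 0.205 avg 1.89
44.56 -0.35 -0.35 1.64 1.49 -0.92 -0.0 0.278 0.209 avg 1.69
44.86 -0.33 -0.331 1.39 0.6 -0.62 -0.04 0.278 0.206 avg 1.46
45.16 -0.31 -0.31 1.09 0.62 -1.01 -0.02 0.278 0.206 avg 1.62
45.46 -0.29 -0.291 0.16 0.65 -0.26 -0.04 0.278 0.207 avg 0.21
```

```bash
python3 - <<'E'
from h import *
a=-.29
manip.open_gripper(); print(ft(a))
manip.move_l(pose(a,.40)[0],feed=.12); manip.dwell(.2); print(ft(a))
ci=manip.camera_info("wrist");im,d=manip.snapshot("wrist");cv2.imwrite("pics/w6.png",im)
cv2.imwrite("pics/top6.png",manip.snapshot("top")[0])
hsv=cv2.cvtColor(im,cv2.COLOR_BGR2HSV);H,S,V=[hsv[...,i].astype(int) for i in range(3)]
m=((H<6)|(H>174))&(S>170)&(V>100)
P=np.array([atd("wrist",(x,y),d[y,x],ci) for y,x in np.argwhere(m) if d[y,x]>0])
P=P[(np.abs(P[:,2]-.1)<.03)];hi=np.percentile(P[:,2],95);t=P[P[:,2]>hi-.004]
c=(t.min(0)+t.max(0))/2;print("cap",c,hi,"angle",np.arctan2(HUB[1]-c[1],HUB[0]-c[0]))
A=cv2.imread("pics/top0.png")
for nm,(x,y) in dict(tin=(124,220),a=(400,187),b=(366,227)).items():
    s=np.s_[y-14:y+14,x-14:x+14]; print(nm,np.abs(A[s].astype(int)-cv2.imread("pics/top6.png")[s]).mean())
cv2.imwrite("pics/w6c.png",cv2.resize(im[30:240,100:360],None,fx=2.8,fy=2.8,interpolation=cv2.INTER_CUBIC))
E
```

```text
{'t': 46.67, 'a': -0.29, 'a_act': np.float64(-0.2899), 'tan': -0.04, 'rad': 0.26, 'fz': -0.9, 'tz': -0.02, 'z': np.float64(0.278), 'op': 0.997}
{'t': 48.03, 'a': -0.29, 'a_act': np.float64(-0.2897), 'tan': 1.21, 'rad': -0.84, 'fz': 0.09, 'tz': 0.0, 'z': np.float64(0.3992), 'op': 0.999}
cap [ 0.42546665 -0.0158388   0.11520755] 0.11674089703060452 angle -0.2939863879295578
tin 0.8698979591836735
a 1.155187074829932
b 1.1279761904761905
```

View pics/w6c.png

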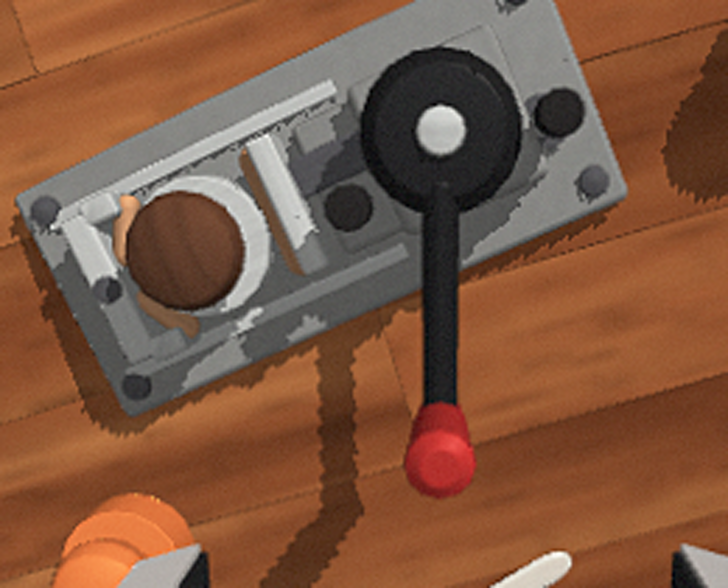

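The tamper is upright and held between the moving jaw and the V. The lever stayed at -0.29 with its cap at the seated height, and the image patches around the tin and egg cups are unchanged.

```bash
python3 -c "
from h import *
manip.sign_off()"
```

```text
the job is handed in; nothing more can be done
```

The tamper is clamped and the job is handed in, after about 48 of the 64 s. The interface gives no verdict. I could only infer the jaw force from the force at the grip, at roughly 45 N when the lever was left; 25 N is needed.

- **Turning:** I lifted the lever clear of its teeth, swung it back and dropped it in. I turned it clockwise about 1.45 rad, then lifted, swung back and dropped it in again. I carried on until it took about 7.2 N at the grip, inside the 6–9 N tight range.
- **Spring-back:** On the first release the lever sprang back 0.23 rad, more than I expected. I regripped it, tightened it again to about 7 N and eased it off slowly. It stayed where I let go, so some of the 7 N tightness relaxed.
- **Last checks:**
  - The lever is down in its teeth, with its cap top measured at 0.1167 m against 0.117 m nominal.
  - The tamper stands upright between the jaws.
  - The picture areas around the tin and both egg cups match the first picture.
  - The gripper is open and well above the clamp.

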